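# Shift the feed gearbox lever through its gate

## Task

Shift the feed gearbox: with the fingertips, push its ball-topped lever out of the middle parking slot, across the gate, and fully home into the slot that has the long straight bar mark at its end, and leave it there. Only push it from outside: never have the lever between the fingers, and leave the tins, tools and loose parts lying where they are.

Things in the scene. Friction and masses are not known exactly. Their poses are not given: they have to be found in the camera images.
- gearbox: Grey cast feed gearbox, bolted down: foot flange 210 x 380 mm, housing 190 (along its x) x 360 (its y) x 90 mm high. Origin: centre of the underside on the work surface, z up. The lever's pivot is 12 mm above the origin. A dark steel gate plate, 172 x 130 mm, top at 104 mm, lies centred on the housing. Yaw within 0.3 rad of the world's.
- gate_centre (a point): Centre of the gate plate's top. Slots 16 mm wide; centre lines in the gearbox frame: cross lane along y at x=0, from y=-26 to +26 mm, its ends flush with the outer slots' outer walls (so a lever at its side stop is lined up); gear slots at y=+26 and y=-26 to x=+24 and x=-24; unmarked parking slot at y=0 to x=-24 only (at x>0 a plain wall stops the lever in the cross lane).
- knob (a point): Centre of the black ball knob, 40 mm in diameter, on the lever (steel stem 12 mm in diameter), 173 mm from the pivot: 185 mm above the work surface with the lever upright. At the end of a gear slot it is about 48 mm in x and 50 mm in y from upright and about 15 mm lower. Its z axis runs up along the stem.
- stem_gate (a point): Point on the lever's centre line 88 mm from the pivot, at gate plate level.
- lever_fore (a joint): Lever tilt along the gearbox x axis, rad; 0 in the cross lane, positive tilts towards gearbox +x. Slot ends stop it at about +0.28 or -0.28; in the cross lane play is about 0.02 either way. Starts negative, in the parking slot. It stays where it is left: stiff, pushing the knob takes about 2 to 4 N.
- lever_side (a joint): Lever tilt along the gearbox y axis, rad; 0 in the middle, positive tilts towards gearbox +y. The outer slots lie at about +0.29 and -0.29. Stiff in the same way.
- mark_bar: Raised aluminium mark, a long narrow straight bar 48 x 12 mm, long side along gearbox y, 4 mm high; the wanted slot's mark, at the end of one of the four gear slots, centred 62 mm from the gate's middle line along gearbox x and 26 mm along gearbox y, on the gate plate; which slot changes. Origin: centre of its underside, axes as the gearbox.
- mark_disc: Raised aluminium mark, a round disc 36 mm across, 4 mm high, at the end of one of the four gear slots, centred 62 mm from the gate's middle line along gearbox x and 26 mm along gearbox y, on the gate plate; which slot changes. Origin: centre of its underside, axes as the gearbox.
- mark_square: Raised aluminium mark, a square 34 mm wide, 4 mm high, at the end of one of the four gear slots, centred 62 mm from the gate's middle line along gearbox x and 26 mm along gearbox y, on the gate plate; which slot changes. Origin: centre of its underside, axes as the gearbox.
- mark_cross: Raised aluminium mark, a plus-shaped cross of two 38 x 9 mm bars, 4 mm high, at the end of one of the four gear slots, centred 62 mm from the gate's middle line along gearbox x and 26 mm along gearbox y, on the gate plate; which slot changes. Origin: centre of its underside, axes as the gearbox.
- tin_deck: Small brass tin with white lid, 72 mm wide, 39 mm high, standing on the gearbox housing beside the gate on its -y side; a bystander, to be left alone. Origin: centre of its underside.
- brass_ring: Brass ring, 72 mm outside, 54 mm inside, 22 mm high, lying on the gearbox housing beside the gate on its +y side; a bystander, to be left alone. Origin: centre of its underside.
- tin_a: Brass tin with white lid, 80 mm wide, 39 mm high, on the bench; a bystander, to be left alone. Origin: centre of its underside.
- tin_b: Brass tin with white lid, 80 mm wide, 39 mm high, on the bench; a bystander, to be left alone. Origin: centre of its underside.
- screwdriver: Screwdriver lying on the bench; a bystander, to be left alone. Origin: centre of its underside.
- wrench: Steel wrench lying on the bench; a bystander, to be left alone. Origin: centre of its underside.
- bush: Flanged steel bush, 52 mm wide, 45 mm high, standing on the bench; a bystander, to be left alone. Origin: centre of its underside.

How it is judged:
At the end, for the whole second after the job is handed in: The lever rests in the slot that ends at the bar mark, fully home: the lever's point at gate level is within 43 mm of the bar's centre horizontally (38 mm when against the slot end, so at most about 5 mm short), and it is still (horizontal distance between stem_gate and mark_bar below 0.043 m and velocity of joint lever_fore between -0.05 and 0.05 rad/s); the robot touches nothing.
It fails at once if the lever is taken between the fingers: the grasp point comes within 18 mm of the knob's centre, or into the stem (distance between the grasp point and knob below 0.018 m or (x of the grasp point in the frame of knob between -0.008 and 0.008 m and y of the grasp point in the frame of knob between -0.008 and 0.008 m and z of the grasp point in the frame of knob between -0.083 and -0.003 m)).
It fails at once if a tin, tool or loose part lying about is moved more than 20 mm (distance of any of tin_deck, brass_ring, tin_a, tin_b, screwdriver, wrench, bush from where it was at the start of the episode above 0.02 m).
It also fails if it takes over 48 s, if anything falls off the work surface, if the arm or the gripper's body presses on something with over 40 N, if the wrist force passes 120 N, or if a joint passes its speed limit or range.

## Robot

A 7-joint arm with a two-finger parallel gripper is mounted at the origin on the work surface. World frame = base frame: x ahead of the robot, y to its left, z up, the work surface at z = 0. Lengths are in m, angles in rad, forces in N, time in s.
With the tool pointing down it reaches from about 0.4 to 0.875 m from the base axis. Payload 19.3 kg.
Tool frame: the origin (TCP) lies between the finger pads; the fingertips stand 17 mm ahead of it and the grasp point (between the pads) lies 2 mm behind it; z points along the fingers, x is the direction in which the jaws open and shut, and the axes are right-handed (so a half turn about z gives the same grasp; the last joint's range is limited). The gripper opens to 85 mm and grips with 20 to 120 N. Pads are 22 mm wide; open, the fingers measure 114 mm over their backs; the gripper's body (76 mm by 85 mm) begins 54 mm behind the grasp point. The pads swing forward as they close: fully open they stand 13 mm farther back than shut.
Start: joints at [-1.267, 0.521, -0.036, 1.599, 0.021, 1.021, -0.113], TCP at [0.228, 0.582, 0.219] pointing down, gripper open.
Joint ranges: [-2.91, 2.91], [-0.3, 2.13], [-1.5, 1.42], [0.17, 2.43], [-1.26, 4.41], [0.16, 1.93], [-2.52, 2.52]. Speed limits (rad/s): [1.89, 1.89, 2.39, 2.39, 3.01, 3.01, 3.01].

## Interface

Orientations are given as [roll, pitch, yaw] about the fixed x, y, z axes, in that order (R = Rz(yaw) Ry(pitch) Rx(roll)).
In Python, from workcell import bot gives the robot as it stands. The module is installed in compiled form; this text tells all that it offers.
- The arm moves only by the tool arm_command, never from a script. Its argument "targets" is a list of rows, each a list of 6 numbers: the shift along the tool's x, y, z in mm, then the turn, a rotation vector about the tool's x, y, z in degrees. In form: [[x, y, z, wx, wy, wz], ...]. A call has 1 to 8 rows; each row shifts and turns the pose as measured when the row begins, along the tool's axes as they then stand; what a row does not reach is not made up. A row lasts 1/10 s, in which the tool goes at most 50 mm and 8.59 degrees, less where a joint would pass 70% of its speed; a pose out of reach is approached as far as the arm can. A call is refused whole if a number of a shift passes 50 or a number of a turn 8.59, either way. A call with a gripper value outside its range is refused whole. "grip" is the opening in per cent of the stroke, from 0 (shut) to 100 (fully open), set as the call begins (left out, the last holds). The fingers move at their own pace and stop on an object; "grip_force" is the grip in N (left out, the last holds). Time passes only in rows, so rows that do not move let the fingers close. It gives the time, the measured TCP pose, the force and the opening at its end, in the units of the state.
- bot.observe(): the state, without advancing time (a new reading comes with each control period).
- bot.grab_frame(name): name is "scene" or "side" or "wrist"; returns a dict with "color" (384x512x3 uint8, red, green, blue), "depth" (384x512 float32, m along the optical axis (not along the pixel's ray), 0 where there is no reading), "fov_y" (degrees; the focal length in pixels is half the picture's height over the tangent of half this angle, whatever the lens; pixels are square), "cx", "cy" (the principal point, pixels), "R" (3x3) and "t" (3): a world point X has camera coordinates R X + t; the wrist camera has in their place "hand_eye" (4x4, takes a point from camera to tool coordinates, whose origin is the TCP and whose axes are the tool frame's). Camera axes: x right, y down, z forward; pixel columns grow to the right and rows downward; lengths in m; the calibration is good to about 2 mm. A picture is of the moment at which its call begins: read the wrist's pose just before it.
- bot.job_done(): hands the job in, once; it reports no verdict.
The state is a dict: "clock": time; "qpos": joint angles; "qd": joint speeds; "joint_efforts": joint torques, N m; "position": TCP position; "tool_rot": TCP orientation; "force": force on the tool from outside, world axes, zero at the start; "moment": the same for the moment, N m; "grip_width": finger opening in m.
Only numpy, scipy, OpenCV 4.12 (cv2) and the standard library are available. Lean on these libraries where they do the work, as an engineer would, in place of code of your own. Each camera call takes 0.05 s, during which the arm holds its last target. There are 200 camera calls.

## Working session

There is one attempt and no reset: what is moved stays moved. The work goes in short steps, Python scripts to look and compute and a tool call to move; the robot and the scene stay as the last step left them, time stands still between calls to the robot, and variables do not carry over. Pictures are saved under pics/ and viewed, about 8 in all and at most 12, crops included, and the job is handed in when it is done.

Besides the shell and the picture viewer there is one more tool, called after "Call:" by a JSON object that holds its "fn" and its "kwargs". arm_command: Moves the arm, as the interface text tells. Its arguments: {"type":"object","properties":{"targets":{"type":"array"},"grip":{"type":"number"},"grip_force":{"type":"number"}},"required":["targets"]}

```bash
mkdir -p pics; cat > h.py <<'E'
import numpy as np, cv2
from workcell import bot
from scipy.spatial.transform import Rotation as Ro
def grab(n):
    s=bot.observe(); f=bot.grab_frame(n)
    h,w=f["depth"].shape; F=h/2/np.tan(np.radians(f["fov_y"])/2)
    v,u=np.mgrid[:h,:w]; d=f["depth"]
    P=np.stack([(u-f["cx"])/F*d,(v-f["cy"])/F*d,d],-1)
    if "R" in f: W=(P-f["t"])@f["R"]
    else:
        H=f["hand_eye"]; W=P@H[:3,:3].T+H[:3,3]
        R=Ro.from_euler('xyz',s["tool_rot"]).as_matrix(); W=W@R.T+s["position"]
    W[d==0]=np.nan
    return f,W,s
def save(n,im): cv2.imwrite("pics/"+n+".png",cv2.cvtColor(im,cv2.COLOR_RGB2BGR))
E
python3 - <<'E'
from h import *
a=grab("scene");b=grab("side")
print(a[2])
save("both",np.hstack([cv2.resize(x[0]["color"],(400,300)) for x in(a,b)]))
save("scene",a[0]["color"])
np.savez("s.npz",c=a[0]["color"],W=a[1],c2=b[0]["color"],W2=b[1])
E
```

```text
{'clock': 0.0, 'qpos': array([-1.26718307,  0.52200849, -0.03635093,  1.59998275,  0.02118735,
        1.02114739, -0.11282462]), 'qd': array([-0.00078209,  0.00032497, -0.00047428, -0.00065871, -0.00031479,
        0.00058669, -0.00027783]), 'joint_efforts': array([-2.86454509e-03, -9.27074790e+01,  1.97833881e+00, -3.69939816e+01,
        1.76752056e-02,  8.22538947e-03,  4.99591476e-05]), 'position': array([0.22811934, 0.58149795, 0.21813797]), 'tool_rot': array([3.14153064e+00, 1.15991649e-03, 1.19696178e+00]), 'force': array([-0.59909156, -0.14739758,  1.04289635]), 'moment': array([-0.00734619, -0.0208812 , -0.01791284]), 'grip_width': 0.08539769577601973}
```

View pics/both.png

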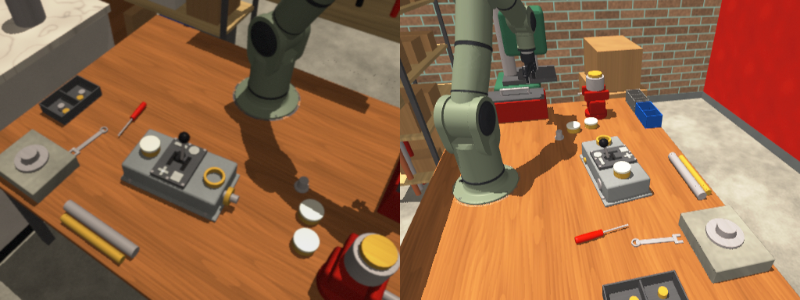

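View pics/scene.png

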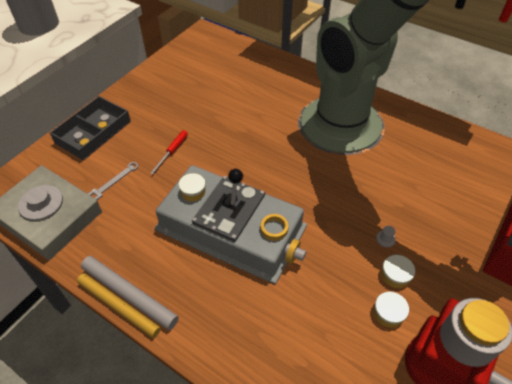

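```bash
python3 - <<'E'
from h import *
z=np.load("s.npz")
c,W=z["c"],z["W"]; c2,W2=z["c2"],z["W2"]
a=cv2.resize(c[155:285,145:315],None,fx=3.2,fy=3.2,interpolation=cv2.INTER_CUBIC)
# housing top & knob
for n,C,V in(("scene",c,W),("side",c2,W2)):
    m=(V[...,2]>.08)&(V[...,2]<.097)&(V[...,0]>.35)&(V[...,0]<.95)&(abs(V[...,1])<.4)
    p=V[m][:,:2].astype(np.float32); print(n,len(p),cv2.minAreaRect(p))
    m=(V[...,2]>.1)&(V[...,2]<.11)&(C.max(-1)<110)&(V[...,0]>.35)&(V[...,0]<.95)&(abs(V[...,1])<.4)
    p=V[m][:,:2].astype(np.float32); print(n,'plate',len(p),cv2.minAreaRect(p))
    k=(V[...,2]>.155)&(V[...,2]<.22)&(V[...,0]>.45)&(V[...,0]<.85)&(abs(V[...,1])<.3)&(C.max(-1)<90)
    q=V[k]; print('knob',len(q),q.mean(0),q.min(0),q.max(0))
    A=np.c_[2*q,np.ones(len(q))]; s=np.linalg.lstsq(A,(q**2).sum(1),rcond=None)[0]; print(s[:3],np.sqrt(s[3]+s[:3]@s[:3]))
# side crop
u=np.argwhere((W2[...,2]>.08)&(W2[...,2]<.2)&(W2[...,0]>.4)&(W2[...,0]<.95)&(abs(W2[...,1])<.3)); lo,hi=u.min(0),u.max(0); print(lo,hi)
save("a",a)
b=c2[lo[0]:hi[0],lo[1]:hi[1]]; save("b",cv2.resize(b,None,fx=3.5,fy=3.5,interpolation=cv2.INTER_CUBIC)[:600,:800])
E
```

```text
scene 4477 ((0.5544036030769348, -0.0432162880897522), (0.1925075650215149, 0.3859993517398834), 7.075484752655029)
scene plate 1762 ((0.5664191246032715, -0.035086020827293396), (0.24032577872276306, 0.2159106433391571), 57.663917541503906)
knob 182 [ 0.51889469 -0.05884289  0.18919376] [ 0.49902908 -0.07899322  0.15580492] [ 0.53178278 -0.04347107  0.20309597]
[ 0.51071757 -0.06392582  0.1793991 ] 0.02053158311043077
side 1885 ((0.6327966451644897, 0.0926627516746521), (0.7357057332992554, 0.34380903840065), 63.54266357421875)
side plate 190 ((0.5567269325256348, -0.06579230725765228), (0.1740371584892273, 0.12377577275037766), 4.572216987609863)
knob 107 [ 0.51063605 -0.07508989  0.18718103] [ 0.49436665 -0.08576646  0.16880847] [ 0.52992327 -0.05414766  0.20022048]
[ 0.51229077 -0.06600837  0.1810679 ] 0.017937097996675446
[173 233] [243 319]
```

View pics/a.png

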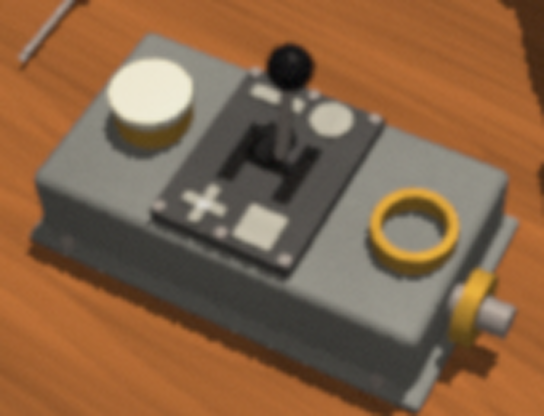

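```bash
python3 - <<'E'
from h import *
z=np.load("s.npz")
c,V=z["c"],z["W"]
m=(V[...,2]>.098)&(V[...,2]<.118)&(c.min(-1)>135)&(np.hypot(V[...,0]-.559,V[...,1]+.059)<.09)
n,L,S,C=cv2.connectedComponentsWithStats(m.astype(np.uint8))
for i in range(1,n):
    if S[i,4]>8: print(S[i,4],C[i],np.median(V[L==i],0).round(4),V[L==i].mean(0).round(4))
E
```

```text
25 [227.88 183.76] [ 0.4981 -0.1023  0.109 ] [ 0.4974 -0.1019  0.1089]
101 [248.11881188 191.77227723] [ 0.4898 -0.0392  0.1094] [ 0.4899 -0.0394  0.1094]
64 [208.328125 218.078125] [ 0.6194 -0.0753  0.1086] [ 0.6195 -0.0757  0.1087]
137 [225.78832117 225.45985401] [ 0.6127 -0.0239  0.1088] [ 0.6129 -0.0241  0.1089]
```

The bar is at gearbox (-x, -y): the other three marks, disc (-x,+y), cross (+x,-y) and square (+x,+y), agree on centre (0.5547, -0.0576) and yaw 0.124 to about 1 mm. First I'll turn the tool to the gearbox yaw and shut the gripper.

Call:
{"fn": "arm_command", "kwargs": {"targets": [[0,0,0,0,0,8],[0,0,0,0,0,8],[0,0,0,0,0,8],[0,0,0,0,0,8],[0,0,0,0,0,8],[0,0,0,0,0,8],[0,0,0,0,0,8],[0,0,0,0,0,5]], "grip": 0}}

```text
clock: 0.9
position: [0.2278, 0.5799, 0.2155]
tool_rot: [3.136, 0.003, 0.091]
force: [0.2, 1.1, -0.0]
grip_width: -0.0005
```

Call:
{"fn": "arm_command", "kwargs": {"targets": [[25,40,-2,0,0,-1.9],[25,45,0,0,0,0],[25,45,0,0,0,0],[25,45,0,0,0,0],[20,45,0,0,0,0],[10,45,0,0,0,0],[0,45,0,0,0,0],[0,45,0,0,0,0]]}}

```text
clock: 1.7
position: [0.398, 0.2398, 0.2161]
tool_rot: [3.134, 0.005, 0.13]
force: [1.3, -0.4, 0.5]
grip_width: 0.0001
```

```bash
cat >> h.py <<'E'
G=np.array([.5547,-.0576,0]); ex=np.array([.9923,.1237,0]); ey=np.array([-.1237,.9923,0])
def gear(p): p=np.asarray(p)-G; return np.array([p@ex,p@ey,p[2]])*1000
def st():
    s=bot.observe(); f=s["force"]; print(s["clock"],gear(s["position"]).round(1),s["tool_rot"].round(3),"F",np.round([f@ex,f@ey,f[2]],1))
E
python3 -c "
from h import *
st()"
```

```text
1.7 [-118.7  314.5  216.1] [3.134 0.005 0.13 ] F [ 1.2 -0.6  0.5]
```

Call:
{"fn": "arm_command", "kwargs": {"targets": [[0,45,0,0,0,0],[0,45,0,0,0,0],[0,45,0,0,0,0],[0,45,0,0,0,0],[0,45,0,0,0,0],[0,45,0,0,0,0],[0,40,0,0,0,0],[0,5,0,0,0,0]]}}

```text
clock: 2.5
position: [0.4373, -0.0902, 0.2188]
tool_rot: [3.134, 0.004, 0.126]
force: [-0.8, -0.1, -0.6]
grip_width: -0.0001
```

```bash
python3 -c "
from h import *
st()"
```

```text
2.5 [-120.5  -17.8  218.8] [3.134 0.004 0.126] F [-0.8  0.  -0.6]
```

Call:
{"fn": "arm_command", "kwargs": {"targets": [[0,-18,15,0.4,0,0],[0,0,25,0,0,0],[0,0,8,0,0,0],[10,0,0,0,0,0],[0,0,0,0,0,0]]}}

```text
clock: 3.0
position: [0.4459, -0.0721, 0.17]
tool_rot: [3.141, 0.004, 0.122]
force: [-0.2, 0.1, -0.4]
grip_width: -0.0
```

```bash
python3 -c "
from h import *
st()
a=grab('scene');b=grab('side')
save('p1',np.hstack([cv2.resize(a[0]['color'][120:285,145:315],(400,388)),cv2.resize(b[0]['color'][130:260,210:340],(388,388))]))"
```

```text
3.0 [-109.8   -0.9  170. ] [3.141 0.004 0.122] F [-0.2  0.2 -0.4]
```

View pics/p1.png

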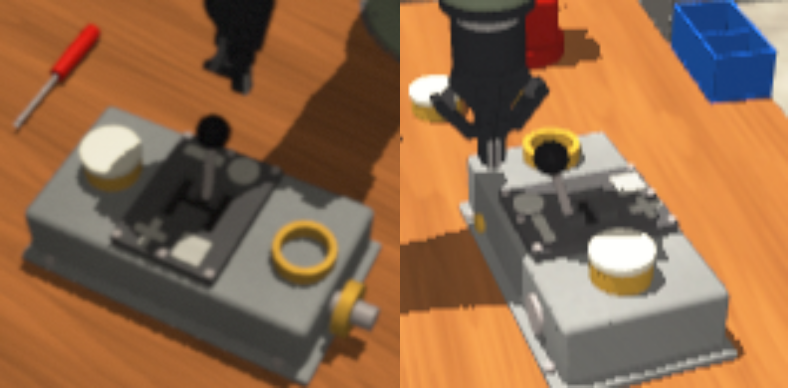

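Call:
{"fn": "arm_command", "kwargs": {"targets": [[5,-1,-19,0,0,0],[15,0,0,0,0,0],[10,0,0,0,0,0],[10,0,0,0,0,0],[10,0,0,0,0,0],[10,0,0,0,0,0],[5,0,0,0,0,0],[0,0,0,0,0,0]]}}

```text
clock: 3.9
position: [0.5131, -0.0631, 0.1915]
tool_rot: [3.141, 0.002, 0.121]
force: [-0.1, 0.6, 0.3]
grip_width: 0.0
```

```bash
cat >> h.py <<'E'
def knob():
    for n in("scene","side"):
        f,V,s=grab(n); C=f["color"]; g=(V-G)@np.c_[ex,ey,[0,0,1]]*1000
        k=(g[...,2]>148)&(g[...,2]<212)&(abs(g[...,0])<80)&(abs(g[...,1])<80)&(C.max(-1)<90)
        t=gear(s["position"]); k&=~((abs(g[...,0]-t[0])<17)&(abs(g[...,1]-t[1])<13))
        q=g[k]; c=q.mean(0)
        from scipy.optimize import least_squares
        r=least_squares(lambda c:np.linalg.norm(q-c,axis=1)-20,c-[0,0,10],loss="soft_l1",f_scale=2)
        print(n,len(q),"knob gear",r.x.round(1),"rms",np.sqrt(np.mean(r.fun**2)).round(1))
E
python3 -c "
from h import *
st();knob()"
```

```text
3.9 [-42.   -0.3 191.5] [3.141e+00 2.000e-03 1.210e-01] F [-0.   0.6  0.3]
scene 44 knob gear [-43.3  -1.1 181.3] rms 1.4
side 61 knob gear [-42.8  -1.4 179.5] rms 1.9
```

```bash
python3 -c "
from h import *
st()
a=grab('scene');b=grab('side')
save('p2',np.hstack([cv2.resize(a[0]['color'][120:285,145:315],(400,388)),cv2.resize(b[0]['color'][130:260,210:340],(388,388))]))"
```

```text
4.0 [-42.7  -0.3 191.6] [3.141e+00 2.000e-03 1.210e-01] F [ 0.5 -0.2  1.6]
```

View pics/p2.png

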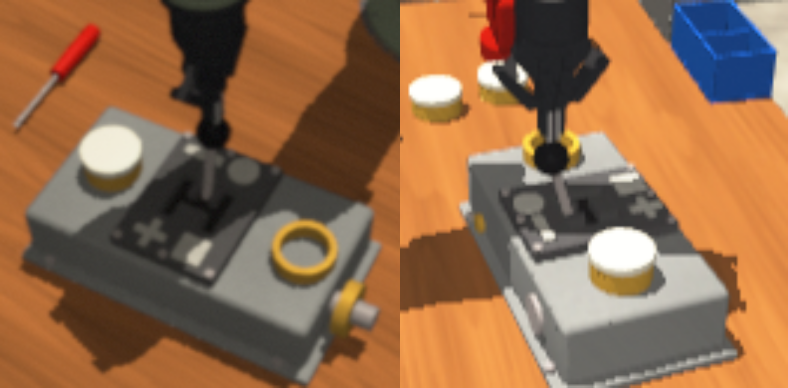

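```bash
python3 -c "
from h import *
st()
for n in('scene','side','wrist'):
    f,V,s=grab(n); C=f['color']; g=(V-G)@np.c_[ex,ey,[0,0,1]]*1000
    for lo in range(150,245,8):
        k=(g[...,2]>lo)&(g[...,2]<lo+8)&(abs(g[...,0])<150)&(abs(g[...,1])<80)
        q=g[k]
        if len(q):print(n,lo,len(q),q.min(0)[:2].round(),q.max(0)[:2].round(),q.mean(0).round())
    if n=='wrist': save('w',C)
"
```

```text
4.1 [-42.8  -0.3 191.7] [3.141e+00 2.000e-03 1.210e-01] F [ 1.  -0.1  0.6]
scene 150 11 [-36.  -3.] [-28.   7.] [-33.   1. 154.]
scene 158 3 [-35.   2.] [-31.   5.] [-34.   3. 161.]
scene 166 7 [-38.  -2.] [-26.  13.] [-30.   6. 172.]
scene 174 24 [-45. -15.] [-23.  18.] [-29.   5. 179.]
scene 182 45 [-56. -18.] [-23.  20.] [-33.   6. 187.]
scene 190 68 [-54. -17.] [-26.  17.] [-37.   3. 194.]
scene 198 19 [-45. -10.] [-30.  12.] [-38.   2. 200.]
scene 206 7 [-50.  -6.] [-34.  12.] [-40.   7. 211.]
scene 214 20 [-50.  -7.] [-29.  12.] [-36.   5. 218.]
scene 222 21 [-52.  -7.] [-28.  13.] [-36.   5. 226.]
scene 230 17 [-47.   3.] [-28.  12.] [-37.   9. 233.]
scene 238 8 [-48.   8.] [-31.  12.] [-39.  10. 243.]
side 150 6 [-41.  -9.] [-34.  -5.] [-38.  -7. 155.]
side 158 1 [-56.  -8.] [-56.  -8.] [-56.  -8. 166.]
side 166 14 [-62. -22.] [-33.  -4.] [-48. -15. 171.]
side 174 21 [-62. -24.] [-26.  -6.] [-45. -16. 179.]
side 182 35 [-62. -22.] [-25.   2.] [-47. -14. 186.]
side 190 36 [-58. -18.] [-30.   7.] [-45.  -8. 194.]
side 198 7 [-51.  -9.] [-44.   4.] [-47.  -5. 200.]
side 206 10 [-49. -14.] [-36.  -6.] [-42. -11. 210.]
side 214 20 [-55. -14.] [-31.   3.] [-46.  -8. 218.]
side 222 19 [-56. -15.] [-31.   3.] [-44.  -9. 226.]
side 230 21 [-56. -13.] [-31.   7.] [-46.  -8. 234.]
side 238 16 [-57. -13.] [-24.  -3.] [-43.  -8. 241.]
wrist 166 4 [-52.  14.] [-33.  16.] [-43.  15. 174.]
wrist 174 171 [-63.  -1.] [-24.  18.] [-43.  14. 180.]
wrist 182 674 [-63.  -9.] [-24.  18.] [-43.  11. 187.]
wrist 190 1273 [-60.  -8.] [-26.  16.] [-43.   7. 194.]
wrist 198 120 [-54.  -2.] [-33.   8.] [-44.   4. 198.]
wrist 206 145 [-55.   5.] [-31.  10.] [-43.   9. 212.]
wrist 214 443 [-56.   5.] [-29.  11.] [-43.   8. 218.]
wrist 222 497 [-56.   5.] [-29.  11.] [-43.   8. 226.]
wrist 230 582 [-57.   5.] [-29.  11.] [-43.   8. 234.]
wrist 238 711 [-56. -12.] [-30.  11.] [-43.   4. 242.]
```

View pics/w.png

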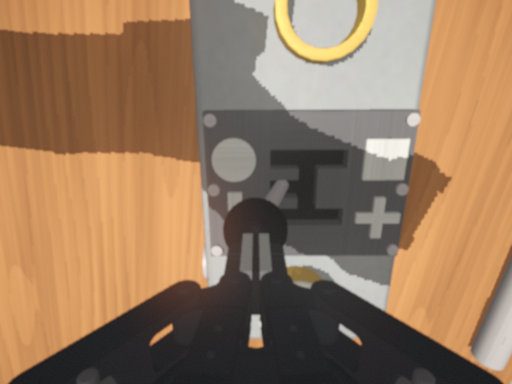

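```bash
python3 -c "
from h import *
st()
f,V,s=grab('scene'); F=192/np.tan(np.radians(f['fov_y'])/2)
for z in (.153,.170,.187,.2):
    X=G+-.110*ex-.001*ey+[0,0,z]; c=f['R']@X+f['t']; print('p1',z,c[:2]/c[2]*F+[f['cx'],f['cy']])
f,V,s=grab('side'); F=192/np.tan(np.radians(f['fov_y'])/2)
for z in (.153,.170,.187,.2):
    X=G+-.110*ex-.001*ey+[0,0,z]; c=f['R']@X+f['t']; print('p1side',z,c[:2]/c[2]*F+[f['cx'],f['cy']])
"
```

```text
4.25 [-42.6  -0.3 191.9] [3.141e+00 2.000e-03 1.210e-01] F [ 0.1 -0.6 -0.6]
p1 0.153 [247.21015663 165.88347546]
p1 0.17 [247.11525898 161.64573075]
p1 0.187 [247.01832758 157.31716765]
p1 0.2 [246.94279034 153.94398076]
p1side 0.153 [240.57081583 193.24733627]
p1side 0.17 [240.41565089 188.87483946]
p1side 0.187 [240.25796551 184.43131761]
p1side 0.2 [240.13564351 180.98432402]
```

The cameras agree the knob hasn't moved. All three put the shut fingertips about 17 mm *behind* the reported TCP, where the text says 17 mm ahead. So the fingers passed just over the knob. I'll back off upwards and redo this with the measured tip height.

Call:
{"fn": "arm_command", "kwargs": {"targets": [[0,0,-15,0,0,0],[-30,0,0,0,0,0],[-40,0,0,0,0,0],[0,0,0,0,0,0],[0,0,25,0,0,0],[0,0,25,0,0,0],[0,0,0,0,0,0]]}}

```text
clock: 5.05
position: [0.4412, -0.0715, 0.1572]
tool_rot: [-3.141, -0.002, 0.122]
force: [-0.2, 0.2, 0.4]
grip_width: -0.0
```

```bash
python3 -c "
from h import *
st()
f,V,s=grab('scene'); C=f['color']; g=(V-G)@np.c_[ex,ey,[0,0,1]]*1000
t=gear(s['position'])
for n in('scene','side','wrist'):
    f,V,s=grab(n); g=(V-G)@np.c_[ex,ey,[0,0,1]]*1000
    q=g[(abs(g[...,0]-t[0])<22)&(abs(g[...,1]-t[1])<16)&(g[...,2]>125)]
    print(n,len(q),np.sort(q[:,2])[:6].round(),q.min(0).round(),q.max(0).round())
knob()
"
```

```text
5.05 [-114.3    0.2  157.2] [-3.141e+00 -2.000e-03  1.220e-01] F [-0.2  0.2  0.4]
scene 646 [173. 174. 176. 179. 179. 180.] [-136.  -16.  173.] [-92.  16. 612.]
side 351 [175. 175. 175. 177. 177. 178.] [-136.  -16.  175.] [-92.  14. 609.]
wrist 13646 [176. 176. 176. 177. 177. 177.] [-136.  -13.  176.] [-92.  16. 265.]
scene 192 knob gear [-43.6  -0.8 179.6] rms 3.2
side 107 knob gear [-41.8  -1.4 178.5] rms 1.9
```

Call:
{"fn": "arm_command", "kwargs": {"targets": [[15,0,6,0,0,0],[15,0,0,0,0,0],[10,0,0,0,0,0],[10,0,0,0,0,0],[10,0,0,0,0,0],[0,0,0,0,0,0]]}}

```text
clock: 5.95
position: [0.5053, -0.0638, 0.1567]
tool_rot: [-3.141, -0.009, 0.122]
force: [-1.2, -0.3, -0.5]
grip_width: 0.0004
```

```bash
python3 -c "
from h import *
st();knob()"
```

```text
5.95 [-4.970e+01 -1.000e-01  1.567e+02] [-3.141 -0.009  0.122] F [-1.2 -0.2 -0.5]
scene 203 knob gear [-18.1  -1.2 184.7] rms 3.8
side 103 knob gear [-17.1  -0.5 183.9] rms 5.1
```

Call:
{"fn": "arm_command", "kwargs": {"targets": [[8,0,3,0,0,0],[8,0,0,0,0,0],[4,0,0,0,0,0],[2,0,0,0,0,0],[0,0,0,0,0,0]]}}

```text
clock: 6.55
position: [0.5271, -0.0614, 0.1536]
tool_rot: [-3.14, -0.007, 0.121]
force: [-2.6, -0.1, 1.9]
grip_width: 0.0002
```

```bash
python3 -c "
from h import *
st();knob()"
```

```text
6.55 [-27.9  -0.4 153.6] [-3.14  -0.007  0.121] F [-2.6  0.2  1.9]
scene 205 knob gear [  3.4  -0.2 185.1] rms 4.0
side 93 knob gear [  4.7  -1.3 185. ] rms 4.7
```

Call:
{"fn": "arm_command", "kwargs": {"targets": [[-20,0,0,0,0,0],[-25,0,0,0,0,0],[0,-35,0,0,0,0],[0,-35,0,0,0,0],[35,0,0,0,0,0],[40,0,0,0,0,0],[0,0,0,0,0,0]]}}

```text
clock: 7.35
position: [0.549, 0.0149, 0.1549]
tool_rot: [-3.139, -0.012, 0.121]
force: [-0.9, -1.2, 0.1]
grip_width: 0.0001
```

```bash
python3 -c "
from h import *
st();knob()"
```

```text
7.35 [  3.3  72.7 154.9] [-3.139 -0.012  0.121] F [-1.  -1.1  0.1]
scene 205 knob gear [  3.1  -0.7 185.5] rms 3.3
side 108 knob gear [  5.2  -0.8 184.4] rms 7.3
```

Call:
{"fn": "arm_command", "kwargs": {"targets": [[0,20,5,0,0.4,0],[0,15,0,0,0,0],[0,10,0,0,0,0],[0,10,0,0,0,0],[0,10,0,0,0,0],[0,10,0,0,0,0],[0,0,0,0,0,0]]}}

```text
clock: 8.15
position: [0.5524, -0.0651, 0.1502]
tool_rot: [-3.138, -0.016, 0.118]
force: [0.8, 0.6, 0.6]
grip_width: 0.0002
```

```bash
python3 -c "
from h import *
st();knob()"
```

```text
8.15 [ -3.2  -7.2 150.2] [-3.138 -0.016  0.118] F [0.9 0.5 0.6]
scene 88 knob gear [  4.2 -37.  178.1] rms 6.6
side 127 knob gear [  4.8 -36.9 180.8] rms 4.0
```

Call:
{"fn": "arm_command", "kwargs": {"targets": [[2,6,2,0,0.4,0],[2,4,1,0,0.4,0],[0,3,0,0,0,0],[0,2,0,0,0,0],[0,0,0,0,0,0]]}}

```text
clock: 8.75
position: [0.5583, -0.0773, 0.1464]
tool_rot: [-3.136, -0.03, 0.121]
force: [-0.1, 3.1, 0.1]
grip_width: -0.0
```

```bash
python3 -c "
from h import *
st();knob()"
```

```text
8.75 [  1.1 -20.  146.4] [-3.136 -0.03   0.121] F [0.3 3.1 0.1]
scene 70 knob gear [  2.6 -45.1 178.5] rms 11.8
side 143 knob gear [  4.4 -49.1 179.2] rms 7.4
```

Call:
{"fn": "arm_command", "kwargs": {"targets": [[0,3,0,0,-1.7,0],[0,3,0,0,0,0],[0,0,0,0,0,0]]}}

```text
clock: 9.15
position: [0.5578, -0.0781, 0.1461]
tool_rot: [-3.13, 0.004, 0.125]
force: [-1.8, 1.7, 1.6]
grip_width: -0.0002
```

```bash
python3 -c "
from h import *
st();knob()"
```

```text
9.15 [  0.6 -20.7 146.1] [-3.13   0.004  0.125] F [-1.6  1.9  1.6]
scene 63 knob gear [  2.7 -45.1 178. ] rms 13.7
side 142 knob gear [  4.8 -50.7 178.2] rms 8.2
```

Call:
{"fn": "arm_command", "kwargs": {"targets": [[0,-25,0,-0.4,0,0],[30,-10,0,0,0,0],[40,0,0,0,0,0],[5,30,0,0,0,0],[0,35,0,0,0,0],[0,0,0,0,0,0]]}}

```text
clock: 9.85
position: [0.64, -0.0988, 0.1467]
tool_rot: [-3.14, 0.001, 0.128]
force: [-0.7, -0.8, -0.3]
grip_width: -0.0
```

```bash
python3 -c "
from h import *
st();knob()"
```

```text
9.85 [ 79.6 -51.4 146.7] [-3.14e+00  1.00e-03  1.28e-01] F [-0.8 -0.7 -0.3]
scene 166 knob gear [  2.9 -50.6 177. ] rms 6.8
side 126 knob gear [  5.9 -51.8 176.4] rms 13.2
```

Call:
{"fn": "arm_command", "kwargs": {"targets": [[-20,0,3,0,0,0],[-15,0,0,0,0,0],[-10,0,0,0,0,0],[-10,0,0,0,0,0],[-10,0,0,0,0,0],[-10,0,0,0,0,0],[0,0,0,0,0,0]]}}

```text
clock: 10.65
position: [0.5635, -0.1, 0.1443]
tool_rot: [-3.137, -0.003, 0.136]
force: [-0.4, -0.9, -0.6]
grip_width: -0.0
```

```bash
python3 -c "
from h import *
st();knob()"
```

```text
10.65 [  3.5 -43.1 144.3] [-3.137e+00 -3.000e-03  1.360e-01] F [-0.5 -0.8 -0.6]
scene 68 knob gear [ -7.3 -33.6 186.3] rms 11.3
side 161 knob gear [-24.5 -51.5 178.9] rms 14.3
```

Call:
{"fn": "arm_command", "kwargs": {"targets": [[-2,5,2,0,0,0.6],[-8,2,1,0,0,0],[-6,0,0,0,0,0],[-5,0,0,0,0,0],[-3,0,0,0,0,0],[-2,0,0,0,0,0]]}}

```text
clock: 11.35
position: [0.5488, -0.1081, 0.1408]
tool_rot: [-3.138, -0.019, 0.127]
force: [15.4, 2.2, -9.4]
grip_width: 0.0001
```

```bash
python3 -c "
from h import *
st();knob()"
```

```text
11.35 [-12.1 -49.3 140.8] [-3.138 -0.019  0.127] F [15.6  0.3 -9.4]
scene 106 knob gear [-24.2 -32.1 189. ] rms 11.1
side 178 knob gear [-34.1 -56.  185.8] rms 13.8
```

Call:
{"fn": "arm_command", "kwargs": {"targets": [[15,0,0,0,-1,0],[35,0,-10,0,0,0],[40,0,-30,0,0,0],[0,0,0,0,0,0]]}}

```text
clock: 11.85
position: [0.6409, -0.098, 0.1813]
tool_rot: [-3.138, 0.001, 0.124]
force: [-1.2, 0.4, -0.1]
grip_width: 0.0003
```

```bash
python3 -c "
from h import *
st();knob()
a=grab('scene');b=grab('side')
save('p3',np.hstack([cv2.resize(a[0]['color'][120:285,145:315],(400,388)),cv2.resize(b[0]['color'][130:260,210:340],(388,388))]))"
```

```text
11.85 [ 80.6 -50.7 181.3] [-3.138e+00  1.000e-03  1.240e-01] F [-1.1  0.5 -0.1]
scene 171 knob gear [-45.9 -50.  171.9] rms 2.1
side 124 knob gear [-43.8 -50.6 170.6] rms 9.8
```

View pics/p3.png

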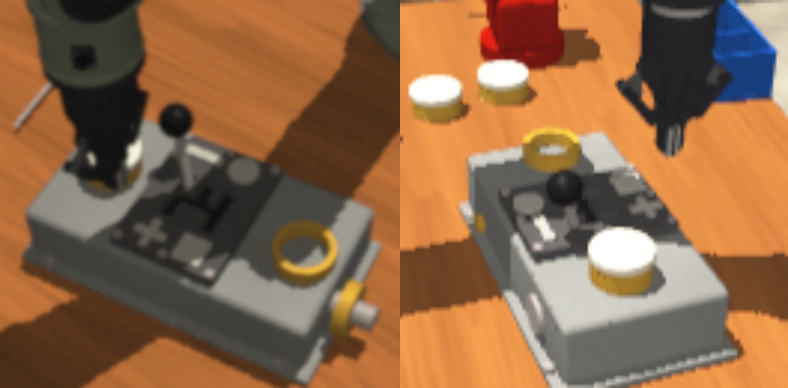

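```bash
python3 -c "
from h import *
st();print(bot.job_done())"
```

```text
12.05 [ 74.2 -50.9 177.8] [-3.136  0.008  0.122] F [-0.1 -0.  -0.1]
the job is handed in; nothing more can be done
None
```

The lever is fully home in the slot that ends at the bar mark (gearbox -x, -y), pushed from outside with the fingers shut. I handed the job in at 12.05 s. One early pass over the knob may have broken the grasp-point rule; I explain it below.

**Moves:** I pushed the knob +x out of the parking slot until the wall stopped it. I then pushed it -y to the side stop, and -x until the force rose to about 15 N.

**Last checks:**
- **Lever position:** The scene camera puts the knob at (-46, -50, 172) mm in the gearbox frame. That places stem_gate about 39 mm from the bar's centre, under the 43 mm limit. The side camera agrees to about 2 mm, but its fit was poor (rms 9.8 mm).
- **Robot clear:** The arm was backed away from the lever, with a force reading of about zero.
- **Bystanders:** The ring and the two bench tins looked unmoved. tin_deck was unmoved in the side view, but the arm partly hid it in the scene view. I did not measure any of them, and I did not check the screwdriver, wrench and bush at the end.

**What disagreed:**
- **Fingertip position:** All three cameras showed the shut fingertips about 17 mm behind the reported TCP, not 17 mm ahead as stated.
- **Pass over the knob:** Because of that, my first push went over the top of the knob without moving it. Taken from the reported TCP, the grasp point then came within about 14 mm of the knob's centre, inside the 18 mm limit. The visible fingertips stayed above the knob with nothing between them. I can't tell which of the two the judge uses. After that I used the measured tip height and kept the fingers to the side of the knob.

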